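Bring a sample cup under the probe of a sample changer

TASK

Dry run of the sample changer: push the carousel round by its rim until the cup with the blue lid stands under the probe, then push the probe head all the way down by its top, so that the probe goes cleanly through the hole in that cup's lid without being pressed on a lid. Use the fingertips only: do not grasp anything, do not touch or lift the cups, and leave the things standing around the changer where they are.

Things in the scene. Friction and masses are not known exactly. Their poses are not given: they have to be found in the camera images.
- carousel: round grey carousel of the sample changer; origin on its vertical axis, at bench height. Its upper plate is 336 mm across, top face 95 mm and underside 80 mm above the bench; 8 lidded cups stand in it, 105 mm from the axis, 45 degrees apart. It turns both ways without end, with a light drag (about 1 N at the rim), and stays where it is left.
- notch (a point): middle of one of 8 equal finger notches in the carousel's rim, 95 mm above the bench (plate top), 160 mm from the axis; turns with it. The others follow every 45 degrees, each half-way between two cups. Open outward, above and below; about 50 mm wide along the rim; floor 148 mm, outer rim 168 mm from the axis. The fixed base below is 280 mm across, 40 mm high.
- probe_tip (a point): rounded glass lower end of the vertical probe, a dark rod 12 mm in diameter that hangs under the white probe head, 105 mm from the carousel's axis. 135 mm above the bench at the start (24 mm over the lids of the cups), 70 mm above it when the head is fully down.
- head: white probe head, a block 60 x 52 mm, 45 mm high, with the probe under it; origin at the centre of the block's underside, 186 mm above the bench at the start. It slides straight down 65 mm to a stop, needs a push of about 5 N, and stays where it is left. A 26 mm wide bracket joins it to the upright steel rod.
- head_top (a point): middle of the head's flat top (black rubber disc 40 mm across), straight above the probe, 232 mm above the bench at the start. The steel rod (20 mm thick, 265 mm high) stands 110 mm farther out from the carousel's axis; on that side a thin cable rises up to 22 mm above the top.
- cup_blue: the cup with the BLUE lid, standing loose in one of the carousel's holes: white, 50 mm in diameter, 60 mm high, with a hole 30 mm across in the middle of the lid; about 2 mm of play. Origin at the centre of its underside, 51 mm above the bench; lid top 111 mm above the bench, 16 mm above the plate.
- cup_red1: a like cup with a red lid, number 1 of 7, loose in another of the carousel's holes; origin at the centre of its underside.
- cup_red2: a like cup with a red lid, number 2 of 7, loose in another of the carousel's holes; origin at the centre of its underside.
- cup_red3: a like cup with a red lid, number 3 of 7, loose in another of the carousel's holes; origin at the centre of its underside.
- cup_red4: a like cup with a red lid, number 4 of 7, loose in another of the carousel's holes; origin at the centre of its underside.
- cup_red5: a like cup with a red lid, number 5 of 7, loose in another of the carousel's holes; origin at the centre of its underside.
- cup_red6: a like cup with a red lid, number 6 of 7, loose in another of the carousel's holes; origin at the centre of its underside.
- cup_red7: a like cup with a red lid, number 7 of 7, loose in another of the carousel's holes; origin at the centre of its underside.
- bottle: white plastic bottle with red screw cap, 64 mm in diameter, 120 mm high, standing loose on the bench near the changer; origin at the centre of its underside.
- flask: glass conical flask, 82 mm in diameter at the foot, 118 mm high, standing loose on the bench near the changer; origin at the centre of its underside.
- cup_spare: a spare cup with a red lid, 50 mm in diameter, 60 mm high, standing loose on the bench beside the changer; origin at the centre of its underside.
Not all that is in view belongs to the job. What is shaped like the cup_blue but turquoise or yellow is not meant.

How it is judged:
By the outcome, as a careful person would: the job done as asked, in the order asked, and still so for the second after the job is handed in, with the robot touching nothing.
It also fails if it takes over 54 s, if anything falls off the work surface, if the arm or the gripper's body presses on something with over 40 N, if the wrist force passes 120 N, or if a joint passes its speed limit or range.

ROBOT

A 6-joint arm with a two-finger parallel gripper is mounted at the origin on the work surface. World frame = base frame: x ahead of the robot, y to its left, z up, the work surface at z = 0. Lengths are in mm, angles in rad, forces in N, time in s.
With the tool pointing down it reaches from about 425 to 950 mm from the base axis. Payload 14.7 kg.
Tool frame: the origin (TCP) lies on the centre line of the jaws, within the pads' length; the fingertips stand 25 mm ahead of it and the grasp point (between the pads) lies 6 mm ahead of it; x points along the fingers, z is the direction in which the jaws open and shut, and the axes are right-handed (so a half turn about x gives the same grasp; the last joint's range is limited). The gripper opens to 85 mm and grips with 20 to 120 N. Pads are 22 mm wide; open, the fingers measure 114 mm over their backs; the gripper's body (76 mm by 85 mm) begins 54 mm behind the grasp point. The pads swing forward as they close: fully open they stand 13 mm farther back than shut.
Start: joints at [1.146, 0.48, 1.596, -0, 1.065, -0.047], TCP at [239.746, 604.164, 256.297] pointing down, gripper open.
Joint ranges: [-2.75, 2.75], [-0.82, 2.05], [0.23, 2.67], [-1.56, 4.7], [0.09, 2.69], [-2.92, 2.92]. Speed limits (rad/s): [1.89, 1.89, 2.39, 3.01, 3.01, 3.01].

INTERFACE

Orientations are given as a rotation vector (axis times angle).
In Python, from plant import bot gives the robot as it stands.
- The arm moves only by the tool move_arm, never from a script. Its arguments are lists of equal length, an entry for each row: "xyz": the shift along the tool's x, y, z in cm, a list of three; "turn": the turn, a rotation vector about the tool's x, y, z in rad, a list of three; "hand": the opening in per cent of the stroke, from 0 (shut) to 100 (fully open). In form: {"xyz": [[tx, ty, tz], ...], "turn": [[rx, ry, rz], ...], "hand": [hand, ...]}. A call has 1 to 10 rows; each row shifts and turns the pose as measured when the row begins, along the tool's axes as they then stand; what a row does not reach is not made up. A row lasts 1/10 s, in which the tool goes at most 50 mm and 8.59 degrees, less where a joint would pass 70% of its speed; a pose out of reach is approached as far as the arm can. A call is refused whole if a number of a shift passes 5 or a number of a turn 0.15, either way. A call with a gripper value outside its range is refused whole. The fingers move at their own pace and stop on an object; "newtons" is the grip in N (left out, the last holds). Time passes only in rows, so rows that do not move let the fingers close. It gives the time, the measured TCP pose, the force and the opening at its end, in the units of the state.
- bot.sense(): the state, without advancing time (a new reading comes with each control period).
- bot.read_camera(name): name is "scene" or "top"; returns the picture (420x560x3 uint8, red, green, blue); there is no depth.
- bot.get_calibration(name): a dict with "fx", "fy", "cx", "cy" (pixels), "R" (3x3) and "t" (3): a world point X has camera coordinates R X + t. Camera axes: x right, y down, z forward; pixel columns grow to the right and rows downward; lengths in mm; the calibration is good to about 2 mm. A picture is of the moment at which its call begins. get_calibration takes no time and is no camera call.
- bot.hand_in(): hands the job in, once; it reports no verdict.
The state is a dict: "clock": time; "joint_positions": joint angles; "qd": joint speeds; "effort": joint torques, N m; "tcp_pos": TCP position; "orientation": TCP orientation; "ft_force": force on the tool from outside, world axes, zero at the start; "ft_torque": the same for the moment, N m; "opening": opening from 0.0 (shut) to 1.0 (fully open).
Only numpy, scipy, OpenCV 4.12 (cv2) and the standard library are available. Lean on these libraries where they do the work, as an engineer would, in place of code of your own. Each camera call takes 0.05 s, during which the arm holds its last target. There are 200 camera calls.

## Working session

There is one attempt and no reset: what is moved stays moved. The work goes in short steps, Python scripts to look and compute and a tool call to move; the robot and the scene stay as the last step left them, time stands still between calls to the robot, and variables do not carry over. Pictures are saved under pics/ and viewed, about 8 in all and at most 12, crops included, and the job is handed in when it is done.

Besides the shell and the picture viewer there is one more tool, called after ">>>" as name(argument=value, ...) on one line, values as JSON. move_arm: Moves the arm, as the interface text tells. Its arguments: {"type":"object","properties":{"xyz":{"type":"array"},"turn":{"type":"array"},"hand":{"type":"array"},"newtons":{"type":"number"}},"required":["xyz","turn","hand"]}

```bash
mkdir -p pics; ls
python3 - <<'E'
from plant import bot
import cv2,numpy as np
for n in ("scene","top"):
    im=bot.read_camera(n); cv2.imwrite(f"pics/{n}0.png",im[:,:,::-1]); c=bot.get_calibration(n)
    print(n,c)
    R=np.array(c["R"]);print(-R.T@np.array(c["t"]))
print(bot.sense())
E
```

```text
pics
scene {'fx': 540.3205019199588, 'fy': 540.3205019199588, 'cx': 282.3967689156569, 'cy': 209.96017318474665, 'R': array([[ 0.6204471 ,  0.78398973,  0.02013708],
       [ 0.59082973, -0.45038754, -0.66938128],
       [-0.51571856,  0.42721326, -0.74264608]]), 't': array([-346.57408909, -174.53256906, 1684.37180145])}
[1186.8117175  -526.48272828 1141.04227197]
top {'fx': 439.71730063054144, 'fy': 439.71730063054144, 'cx': 278.2662857368012, 'cy': 206.64237995024052, 'R': array([[ 0.01231418, -0.99992267, -0.00173465],
       [-0.98327397, -0.01179385, -0.18175039],
       [ 0.18171588,  0.00394375, -0.98334317]]), 't': array([  42.83885779,  516.68757083, 1078.16533019])}
[ 311.59815148   44.6772725  1154.18899065]
{'clock': 0.1, 'joint_positions': array([ 1.14639732e+00,  4.80768472e-01,  1.59679287e+00, -1.66626860e-06,
        1.06510719e+00, -4.65781623e-02]), 'qd': array([-1.13947526e-03,  3.73990913e-06, -2.66778777e-03,  2.80361559e-04,
        1.74361231e-03, -3.35414534e-04]), 'effort': array([ 1.87253660e-03, -9.52257013e+01, -4.31046081e+01, -1.39720159e-04,
        5.08428304e-03,  1.51188019e-04]), 'tcp_pos': array([239.61228418, 603.86376573, 255.74368633]), 'orientation': array([-0.92713073,  1.36551984,  0.92620115]), 'ft_force': array([ 0.05304989,  0.2259656 , -0.68085456]), 'ft_torque': array([ 0.00996836, -0.05255006,  0.02174226]), 'opening': 0.996312983945728}
```

View pics/scene0.png

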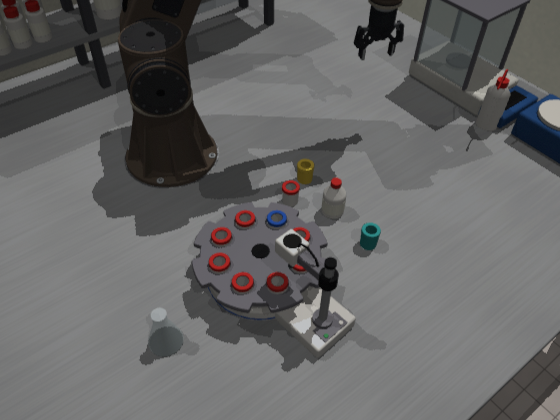

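View pics/top0.png

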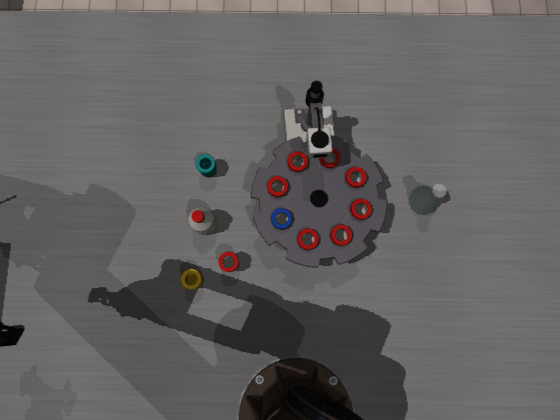

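The scene view shows the carousel at about (260,250), the blue lid at (277,218) and the head at (292,240). The top view shows the axis at (319,198), the blue lid at (282,218) and the head disc at (320,140). The flask is on the right, with the bottle and spare cup on the left.

```bash
cat > h.py <<'E'
from plant import bot
import cv2,numpy as np
from scipy.optimize import least_squares
def ray(n,u,v):
    c=bot.get_calibration(n);R=np.array(c["R"]);o=-R.T@np.array(c["t"])
    d=R.T@np.array([(u-c["cx"])/c["fx"],(v-c["cy"])/c["fy"],1]);return o,d
def onz(n,u,v,z):
    o,d=ray(n,u,v);return (o+d*(z-o[2])/d[2])[:2]
def blobs(im,col,amin=25):
    h=cv2.cvtColor(im,cv2.COLOR_RGB2HSV);H,S,V=cv2.split(h)
    if col=="red": m=((H<8)|(H>172))&(S>150)&(V>60)
    if col=="blue": m=(H>105)&(H<130)&(S>120)&(V>50)
    n,l,s,c=cv2.connectedComponentsWithStats(m.astype(np.uint8))
    out=[]
    for i in range(1,n):
        if s[i,4]>=amin:
            x,y,w,hh=s[i,:4]; out.append((x+(w-1)/2,y+(hh-1)/2,w,hh,s[i,4]))
    return out
E
python3 - <<'E'
from h import *
for n,box in (("top",(240,120,400,275)),("scene",(180,180,340,310))):
    im=cv2.imread(f"pics/{n}0.png")[:,:,::-1].copy()
    P=[]
    for col in("red","blue"):
        for b in blobs(im,col):
            if box[0]<b[0]<box[2] and box[1]<b[1]<box[3]:
                p=onz(n,b[0],b[1],111);print(n,col,np.round(b,1),p.round(1))
                if abs(b[2]-b[3])<5 and b[2]>18 and (n=="top" or True): P.append(p)
    P=np.array(P)
    r=least_squares(lambda a:np.hypot(*(P-a[:2]).T)-105,P.mean(0),loss="soft_l1");print("axis",r.x,r.fun.round(1))
    x0,y0,x1,y1=(300,120,345,165) if n=="top" else (270,225,320,265)
    cv2.imwrite(f"pics/crop_{n}.png",cv2.resize(im[y0:y1,x0:x1,::-1],None,fx=8,fy=8,interpolation=cv2.INTER_CUBIC))
for (n,u,v,z) in (("top",201,218,100),("top",229,261,60),("top",439,190,118),("top",423,202,0),("top",319,198,95),("scene",260,251,95),("top",320,140,232),("scene",292,241,232)): print(n,u,v,onz(n,u,v,z).round(0))
a=cv2.imread("pics/crop_top.png");b=cv2.imread("pics/crop_scene.png");H=320
cv2.imwrite("pics/crops.png",np.hstack([a[:H],b[:H]]))
E
```

```text
top red [329.5 157.5  20.   20.  136. ] [629.  -75.8]
top red [297.5 160.5  20.   20.  214. ] [620.4   3. ]
top red [356.  176.5  21.   20.  228. ] [ 581.5 -140.1]
top red [277. 186.  21.  21. 226.] [555.4  52.6]
top red [361. 209.  21.  21. 236.] [ 501.  -150.5]
top red [341.  234.5  21.   22.  236. ] [ 438.6 -101.5]
top red [308.  238.5  21.   22.  230. ] [428.1 -22.9]
top blue [281. 218.  21.  21. 236.] [476.7  42. ]
axis [529.11498891 -49.06470442] [-1.6  0.   0.  -0.   0.3 -0.4 -0.7  0. ]
scene red [335.5 183.   10.   11.   88. ] [481.6 240.6]
scene red [290.5 187.5  18.   14.  142. ] [421.4 133.3]
scene red [244.5 218.5  20.   16.  173. ] [436.2 -28.1]
scene red [221.  235.5  21.   16.  184. ] [ 446.3 -106.2]
scene red [301.5 234.   16.   13.   71. ] [562.8  54. ]
scene red [219.  261.5  21.   18.  210. ] [ 509.1 -154.3]
scene red [298.5 267.5  12.    6.   46. ] [636.8 -16.6]
scene red [242.  281.5  21.   20.  230. ] [ 588.3 -144.3]
scene red [277.  281.5  21.   20.  213. ] [637.2 -80.8]
scene blue [276.5 218.   20.   17.  185. ] [484.   37.2]
axis [537.06804697 -53.04921717] [-1.1  0.  -0.3 -1.1 -0.3]
top 201 218 [476. 236.]
top 229 261 [376. 169.]
top 439 190 [ 549. -338.]
top 423 202 [ 542. -337.]
top 319 198 [530. -51.]
scene 260 251 [533. -52.]
top 320 140 [632. -41.]
scene 292 241 [639. -43.]
```

View pics/crops.png

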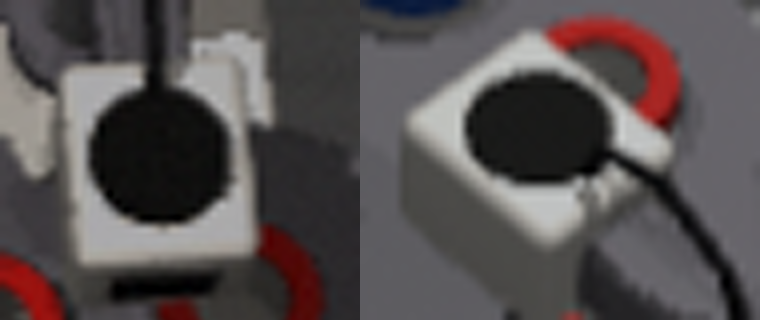

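The crops show the disc centre at about (319.6,138.9) in the top view and (291.8,240.4) in the scene view. That puts the probe at about 5° and the blue cup at about 120°, so the carousel must turn by about -115°. I'll push on the free right-hand side.

```bash
cat >> h.py <<'E'
from scipy.spatial.transform import Rotation as Ro
AX=np.array([532,-51.])
def plan(x,y,z,yaw=None):
    "shift (tool cm) to world target, and tool-x turn so that tool z heads along yaw (mod 90)"
    s=bot.sense();R=Ro.from_rotvec(s["orientation"]).as_matrix()
    d=R.T@(np.array([x,y,z])-s["tcp_pos"])/10
    p=s["tcp_pos"][:2]-AX
    print("t",round(s["clock"],2),"tcp",s["tcp_pos"].round(1),"r,ang",np.hypot(*p).round(1),np.degrees(np.arctan2(p[1],p[0])).round(1),"F",s["ft_force"].round(1))
    print("R\n",R.round(3),"\nshift cm",d.round(2),"z-yaw",np.degrees(np.arctan2(R[1,2],R[0,2])).round(1),"q",s["joint_positions"].round(2))
def pol(r,a): return AX+r*np.array([np.cos(np.radians(a)),np.sin(np.radians(a))])
E
python3 - <<'E'
from h import *
for n,u,v in(("top",319.6,138.9),("scene",291.8,240.4)):print(onz(n,u,v,232))
print(pol(170,-37.4)); plan(*pol(170,-37.4),255)
E
```

```text
[634.29527218 -40.47888583]
[637.15380574 -42.26573568]
[ 667.05048549 -154.25389275]
t 0.1 tcp [239.6 603.9 255.7] r,ang 717.2 114.1 F [ 0.1  0.2 -0.7]
R
 [[-0.    -0.929  0.369]
 [-0.001  0.369  0.929]
 [-1.     0.    -0.001]] 
shift cm [  0.13 -67.7  -54.7 ] z-yaw 68.4 q [ 1.15  0.48  1.6  -0.    1.07 -0.05]
```

>>> move_arm(xyz=[[-4.5, 0, 0], [-4.5, 0, 0], [0, -4.5, -1.95], [0, -4.5, -1.95], [0, -4.5, -1.95], [0, -4.5, -1.95], [0, -4.5, -1.95], [0, -4.5, -1.95], [0, -4.5, -1.95], [0, -4.5, -1.95]], turn=[[0.138, 0, 0], [0.138, 0, 0], [0, 0, 0], [0, 0, 0], [0, 0, 0], [0, 0, 0], [0, 0, 0], [0, 0, 0], [0, 0, 0], [0, 0, 0]], hand=[0, 0, 0, 0, 0, 0, 0, 0, 0, 0])

```text
clock: 1.1
tcp_pos: [427.2, 254.0, 346.9]
orientation: [-0.714, 1.454, 0.71]
ft_force: [0.5, 1.2, -1.5]
opening: -0.003
```

```bash
python3 -c "
from h import *
plan(*pol(170,-37.4),300)"
```

```text
t 1.1 tcp [427.2 254.  346.9] r,ang 322.5 109.0 F [ 0.5  1.2 -1.5]
R
 [[-0.002 -0.791  0.612]
 [-0.004  0.612  0.791]
 [-1.    -0.001 -0.004]] 
shift cm [  4.8  -43.95 -17.58] z-yaw 52.3 q [ 0.48  0.18  1.82 -0.    1.15 -0.43]
```

>>> move_arm(xyz=[[0, -4.5, -1.8], [0, -4.5, -1.8], [0, -4.5, -1.8], [0, -4.5, -1.8], [0, -4.5, -1.8], [0, -4.5, -1.8], [0, -4.5, -1.8], [0, -4.5, -1.8], [0, -4.5, -1.8], [0, -4.4, -1.8]], turn=[[0, 0, 0], [0, 0, 0], [0, 0, 0], [0, 0, 0], [0, 0, 0], [0, 0, 0], [0, 0, 0], [0, 0, 0], [0, 0, 0], [0, 0, 0]], hand=[0, 0, 0, 0, 0, 0, 0, 0, 0, 0])

```text
clock: 2.1
tcp_pos: [674.9, -180.0, 346.2]
orientation: [-0.712, 1.457, 0.711]
ft_force: [1.4, 0.4, 0.1]
opening: -0.001
```

```bash
python3 -c "
from h import *
plan(*pol(171,-37.4),95)"
```

```text
t 2.1 tcp [ 674.9 -180.   346.2] r,ang 192.5 -42.1 F [1.4 0.4 0.1]
R
 [[-0.004 -0.79   0.613]
 [-0.003  0.613  0.79 ]
 [-1.     0.002 -0.005]] 
shift cm [25.12  2.05  1.68] z-yaw 52.2 q [-0.3   0.49  1.36 -0.    1.3  -1.21]
```

>>> move_arm(xyz=[[4, 2, 1.6], [4, 0, 0], [4, 0, 0], [4, 0, 0], [4, 0, 0]], turn=[[0, 0, 0], [0, 0, 0], [0, 0, 0], [0, 0, 0], [0, 0, 0]], hand=[0, 0, 0, 0, 0])

```text
clock: 2.6
tcp_pos: [676.4, -165.4, 144.7]
orientation: [-0.713, 1.448, 0.695]
ft_force: [0.4, 0.1, 0.8]
opening: 0.005
```

```bash
python3 -c "
from h import *
plan(*pol(171,-37.4),93)
t=bot.read_camera('top');s=bot.read_camera('scene')
f=lambda i,x,y:cv2.resize(i[y:y+130,x:x+190,::-1],None,fx=2.1,fy=3,interpolation=cv2.INTER_CUBIC)
g=lambda i,x,y:cv2.resize(i[y:y+130,x:x+130,::-1],None,fx=3,fy=3,interpolation=cv2.INTER_CUBIC)
cv2.imwrite('pics/n1.png',np.hstack([g(t,290,110),g(s,190,200)]))"
```

```text
t 2.6 tcp [ 676.4 -165.4  144.7] r,ang 184.2 -38.4 F [0.4 0.1 0.8]
R
 [[ 0.009 -0.785  0.619]
 [-0.008  0.619  0.785]
 [-1.    -0.012 -0.   ]] 
shift cm [5.16 1.39 0.29] z-yaw 51.7 q [-0.28  0.65  1.59 -0.01  0.89 -1.18]
```

View pics/n1.png

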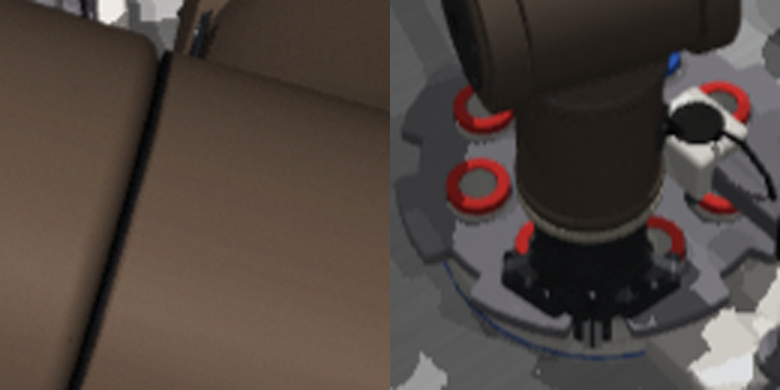

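The top view is hidden by the arm. In the scene crop the fingertips stand just above the notch, at about (590,335). I'll go down into the notch.

>>> move_arm(xyz=[[0, 1.4, 0.3], [2.5, 0, 0], [2.6, 0, 0], [0.2, 0, 0]], turn=[[0, 0, 0], [0, 0, 0], [0, 0, 0], [0, 0, 0]], hand=[0, 0, 0, 0])

```text
clock: 3.1
tcp_pos: [666.7, -154.0, 92.9]
orientation: [-0.711, 1.452, 0.698]
ft_force: [-0.2, 1.2, 0.2]
opening: -0.004
```

```bash
python3 -c "
from h import *
plan(*pol(171,-37.4),93)"
```

```text
t 3.1 tcp [ 666.7 -154.    92.9] r,ang 169.5 -37.4 F [-0.2  1.2  0.2]
R
 [[ 0.004 -0.785  0.619]
 [-0.006  0.619  0.785]
 [-1.    -0.007 -0.002]] 
shift cm [-0.   -0.15  0.01] z-yaw 51.7 q [-0.27  0.7   1.64 -0.01  0.79 -1.17]
```

>>> move_arm(xyz=[[0, 0.02, -0.6], [0, 0.04, -1.0], [0, 0.04, -1.0], [0, 0.04, -1.0], [0, 0.04, -1.0], [0, 0.04, -1.0]], turn=[[0.04, 0, 0], [0.06, 0, 0], [0.06, 0, 0], [0.06, 0, 0], [0.06, 0, 0], [0.06, 0, 0]], hand=[0, 0, 0, 0, 0, 0])

```text
clock: 3.7
tcp_pos: [631.2, -192.8, 107.7]
orientation: [-0.444, 1.513, 0.421]
ft_force: [0.9, 0.6, -0.4]
opening: 0.001
```

```bash
python3 -c "
from h import *
plan(*pol(170,-95),93)"
```

```text
t 3.7 tcp [ 631.2 -192.8  107.7] r,ang 173.0 -55.0 F [ 0.9  0.6 -0.4]
R
 [[ 0.017 -0.525  0.851]
 [-0.01   0.851  0.525]
 [-1.    -0.018  0.01 ]] 
shift cm [  1.3    3.66 -11.17] z-yaw 31.7 q [-0.34  0.65  1.71 -0.01  0.76 -0.89]
```

>>> move_arm(xyz=[[1.3, 0.2, -0.4], [0.5, 0.06, -1.0], [0.3, 0.06, -1.0], [0.3, 0.06, -1.0], [0.3, 0.06, -1.0], [0.3, 0.06, -1.0], [0.3, 0.06, -1.0]], turn=[[0, 0, 0], [0.05, 0, 0], [0.055, 0, 0], [0.055, 0, 0], [0.055, 0, 0], [0.055, 0, 0], [0.055, 0, 0]], hand=[0, 0, 0, 0, 0, 0, 0])

```text
clock: 4.4
tcp_pos: [579.4, -218.7, 82.7]
orientation: [-0.195, 1.529, 0.161]
ft_force: [1.8, -1.4, 3.0]
opening: -0.003
```

```bash
python3 -c "
from h import *
plan(*pol(170,-95),93)"
```

```text
t 4.4 tcp [ 579.4 -218.7   82.7] r,ang 174.3 -74.2 F [ 1.8 -1.4  3. ]
R
 [[ 0.037 -0.225  0.974]
 [-0.018  0.974  0.226]
 [-0.999 -0.025  0.032]] 
shift cm [-1.25  1.22 -6.06] z-yaw 13.1 q [-0.41  0.63  1.84 -0.    0.63 -0.63]
```

>>> move_arm(xyz=[[-0.8, 0.3, -0.4], [0.1, 0.1, -1.0], [0.1, 0.1, -1.0], [0.1, 0.1, -1.0], [0.1, 0.1, -1.0], [0.1, 0.1, -0.8], [0.1, 0.05, -0.4]], turn=[[0, 0.03, 0.025], [0.06, 0, 0], [0.06, 0, 0], [0.06, 0, 0], [0.06, 0, 0], [0.05, 0, 0], [0.03, 0, 0]], hand=[0, 0, 0, 0, 0, 0, 0])

```text
clock: 5.1
tcp_pos: [531.3, -225.8, 91.0]
orientation: [0.06, 1.548, -0.081]
ft_force: [0.3, -3.6, 0.2]
opening: -0.004
```

```bash
python3 -c "
from h import *
plan(*pol(170,-95),93)
for n in('scene','top'):
  im=bot.read_camera(n)
  for b in blobs(im,'blue'):
    p=onz(n,b[0],b[1],111);print(n,np.round(b,1),p.round(1))
  cv2.imwrite(f'pics/{n}2.png',im[:,:,::-1])"
```

```text
t 5.1 tcp [ 531.3 -225.8   91. ] r,ang 174.8 -90.2 F [ 0.3 -3.6  0.2]
R
 [[ 0.021  0.09   0.996]
 [-0.015  0.996 -0.09 ]
 [-1.    -0.013  0.023]] 
shift cm [-0.24  0.41 -1.45] z-yaw -5.2 q [-0.45  0.59  1.92 -0.01  0.61 -0.36]
scene [530. 112.  59.  53. 878.] [617.1 934.5]
scene [301.5 234.   16.   13.   77. ] [562.8  54. ]
```

Blue is now at scene (301.5,234), which is where a red lid sat before, so the carousel has turned 45° with 70° left. I'll keep pushing in the same notch.

>>> move_arm(xyz=[[0.0, 0.25, -0.4], [0.1, 0.1, -1.0], [0.1, 0.1, -1.0], [0.1, 0.1, -1.0], [0.1, 0.1, -1.0], [0.1, 0.1, -1.0], [0.1, 0.1, -1.0], [0.1, 0.1, -1.0], [0.1, 0.1, -1.0], [0.1, 0.1, -0.6]], turn=[[0, 0.02, 0.015], [0.06, 0, 0], [0.06, 0, 0], [0.06, 0, 0], [0.06, 0, 0], [0.06, 0, 0], [0.06, 0, 0], [0.06, 0, 0], [0.06, 0, 0], [0.03, 0, 0]], hand=[0, 0, 0, 0, 0, 0, 0, 0, 0, 0])

```text
clock: 6.2
tcp_pos: [462.7, -212.8, 92.0]
orientation: [0.441, 1.478, -0.476]
ft_force: [-12.8, -29.4, 7.5]
opening: -0.0
```

```bash
python3 -c "
from h import *
plan(*pol(170,-122),93)
n='scene'
im=bot.read_camera(n)
cv2.imwrite(f'pics/{n}3.png',cv2.resize(im[170:340,160:380,::-1],None,fx=3,fy=3,interpolation=2))"
```

```text
t 6.2 tcp [ 462.7 -212.8   92. ] r,ang 176.0 -113.2 F [-12.8 -29.4   7.5]
R
 [[ 0.035  0.556  0.831]
 [-0.034  0.831 -0.555]
 [-0.999 -0.009  0.048]] 
shift cm [-0.23  0.31 -2.7 ] z-yaw -33.7 q [-0.48  0.51  2.09 -0.03  0.49  0.13]
```

View pics/scene3.png

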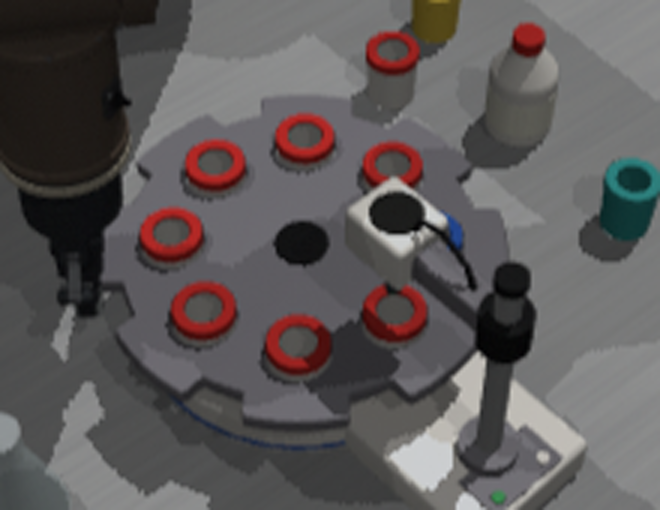

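The scene crop shows the finger at the rim at about (75,295), beside the notch edge at (115,288). The force is radial, so the finger has slipped onto the outer rim. I'll back off outward and measure again.

>>> move_arm(xyz=[[0, -2, 0], [0, -1, 0], [-3.5, 0, 0]], turn=[[0, 0.035, 0.035], [0, 0, 0], [0, 0, 0]], hand=[0, 0, 0])

```text
clock: 6.55
tcp_pos: [443.9, -238.8, 126.5]
orientation: [0.474, 1.505, -0.439]
ft_force: [0.9, -0.3, 0.1]
opening: 0.0
```

```bash
cat >> h.py <<'E'
def carousel(n,save=None):
    im=bot.read_camera(n); P=[];C=[]
    if save: cv2.imwrite(save,im[:,:,::-1])
    for col in("red","blue"):
        for b in blobs(im,col,10):
            p=onz(n,b[0],b[1],111)
            if np.hypot(*(p-AX))<125: P.append(p);C.append((col,int(b[4]),np.round(b[:2],1)))
    P=np.array(P)
    full=np.array([c[1]>(170 if n=='scene' else 190) for c in C])
    Q=P[full]
    # pattern fit: centre and phase, cups on 45-degree steps at 105 mm
    def f(a):
        d=Q-a[:2]; th=np.arctan2(d[:,1],d[:,0])-a[2]; k=np.round(th/(np.pi/4))*np.pi/4+a[2]
        return (d-105*np.c_[np.cos(k),np.sin(k)]).ravel()
    best=min((least_squares(f,[*AX,ph]) for ph in np.linspace(0,.7,6)),key=lambda r:r.cost)
    a=best.x
    print(n,"axis",a[:2].round(1),"phase",(np.degrees(a[2])%45).round(1),"res",np.abs(best.fun).max().round(1),"n",len(Q))
    for p,c in zip(P,C): d=p-a[:2];print("  ",*c,np.degrees(np.arctan2(d[1],d[0])).round(1)) if c[0]=="blue" else 0
    return a
E
python3 -c "
from h import *
plan(*pol(170,-122),93)
carousel('scene');carousel('top','pics/top4.png')"
```

```text
t 6.55 tcp [ 443.9 -238.8  126.5] r,ang 207.5 -115.1 F [ 0.9 -0.3  0.1]
R
 [[ 0.023  0.551  0.834]
 [ 0.016  0.834 -0.552]
 [-1.     0.026  0.01 ]] 
shift cm [ 3.41  3.44 -2.61] z-yaw -33.5 q [-0.57  0.46  2.06  0.05  0.62 -0.02]
scene axis [536.7 -53.8] phase 6.2 res 0.8 n 6
   blue 37 [311.  247.5] 53.7Traceback (most recent call last):
  File "<string>", line 4, in <module>
    carousel('scene');carousel('top','pics/top4.png')
                      ~~~~~~~~^^^^^^^^^^^^^^^^^^^^^^^
  File "h.py", line 45, in carousel
    print(n,"axis",a[:2].round(1),"phase",(np.degrees(a[2])%45).round(1),"res",np.abs(best.fun).max().round(1),"n",len(Q))
                                                                               ~~~~~~~~~~~~~~~~~~~~^^
    return umr_maximum(a, axis, None, out, keepdims, initial, where)
ValueError: zero-size array to reduction operation maximum which has no identity
```

>>> move_arm(xyz=[[-2, 0, 0], [-2, 0, 0], [-1, 0, 0], [0, 0, 0], [0, 0, 0], [0, 0, 0], [0, 0, 0], [0, 0, 0]], turn=[[-0.136, 0, 0], [-0.136, 0, 0], [-0.136, 0, 0], [-0.136, 0, 0], [-0.136, 0, 0], [-0.136, 0, 0], [-0.136, 0, 0], [-0.136, 0, 0]], hand=[0, 0, 0, 0, 0, 0, 0, 0])

```text
clock: 7.45
tcp_pos: [448.6, -240.6, 186.0]
orientation: [-0.439, 1.491, 0.424]
ft_force: [0.1, -0.3, -0.5]
opening: -0.002
```

```bash
sed -i 's/AX=np.array.*/AX=np.array([533,-51.])/' h.py; python3 -c "
from h import *
plan(*pol(164,-61.3),130)
carousel('scene')"
```

```text
t 7.45 tcp [ 448.6 -240.6  186. ] r,ang 207.5 -114.0 F [ 0.1 -0.3 -0.5]
R
 [[ 0.037 -0.525  0.85 ]
 [ 0.001  0.851  0.526]
 [-0.999 -0.018  0.032]] 
shift cm [ 6.19 -4.58 16.1 ] z-yaw 31.7 q [-0.57  0.36  2.01  0.03  0.74 -1.14]
scene axis [536.7 -53.8] phase 6.2 res 0.8 n 6
   blue 37 [311.  247.5] 53.7
```

>>> move_arm(xyz=[[0, -1.1, 4], [0, -1.1, 4], [0, -1.1, 4], [0, -1.1, 3.8], [0, 0, 0.1]], turn=[[0.05, 0.03, 0.019], [0, 0, 0], [0, 0, 0], [0, 0, 0], [0, 0, 0]], hand=[0, 0, 0, 0, 0])

```text
clock: 8.0
tcp_pos: [613.9, -196.8, 187.3]
orientation: [-0.393, 1.535, 0.389]
ft_force: [-0.1, -1.3, -0.2]
opening: 0.003
```

```bash
python3 -c "
from h import *
plan(*pol(164,-61.3),93)"
```

```text
t 8.0 tcp [ 613.9 -196.8  187.3] r,ang 166.7 -61.0 F [-0.1 -1.3 -0.2]
R
 [[ 0.001 -0.479  0.878]
 [-0.002  0.878  0.479]
 [-1.    -0.002 -0.   ]] 
shift cm [ 9.43  0.29 -0.09] z-yaw 28.6 q [-0.36  0.54  1.68 -0.    0.92 -0.85]
```

>>> move_arm(xyz=[[3, 0.3, 0], [3, 0, 0], [2.5, 0, 0], [1.0, 0, 0], [0, 0, 0]], turn=[[0, 0, 0], [0, 0, 0], [0, 0, 0], [0, 0, 0], [0, 0, 0]], hand=[0, 0, 0, 0, 0])

```text
clock: 8.5
tcp_pos: [614.8, -192.6, 89.7]
orientation: [-0.39, 1.534, 0.38]
ft_force: [0.1, -0.6, 0.2]
opening: 0.003
```

```bash
python3 -c "
from h import *
plan(*pol(164,-61.3),93)
im=bot.read_camera('scene')
cv2.imwrite('pics/n5.png',cv2.resize(im[180:330,170:350,::-1],None,fx=4,fy=4,interpolation=2))"
```

```text
t 8.5 tcp [ 614.8 -192.6   89.7] r,ang 163.6 -60.0 F [ 0.1 -0.6  0.2]
R
 [[ 0.004 -0.472  0.881]
 [-0.005  0.881  0.472]
 [-1.    -0.007  0.001]] 
shift cm [-0.33 -0.05 -0.38] z-yaw 28.2 q [-0.35  0.66  1.74 -0.01  0.73 -0.84]
```

View pics/n5.png

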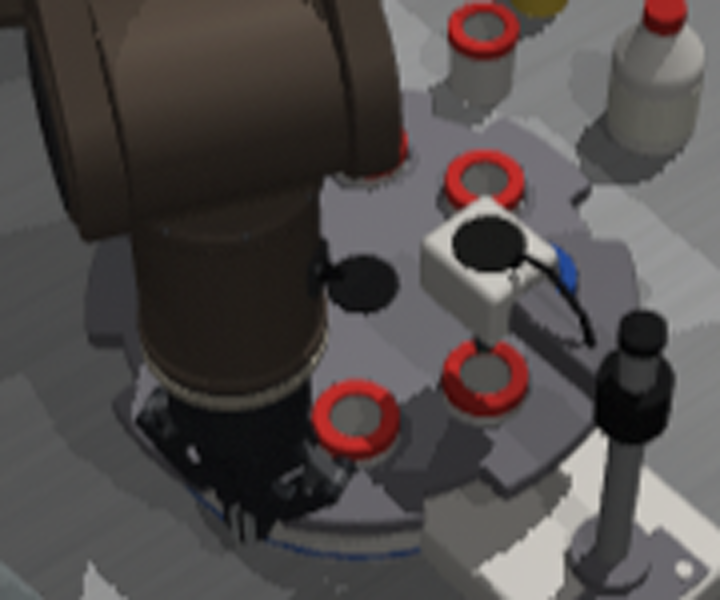

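The fingertip is in the notch at scene-crop (245,525), with no force. I'll push along the arc again.

>>> move_arm(xyz=[[0, 0.05, -0.8], [0.1, 0.1, -1.0], [0.1, 0.1, -1.0], [0.1, 0.1, -1.0], [0.1, 0.1, -1.0], [0.1, 0.1, -1.0]], turn=[[0.04, 0, 0], [0.055, 0, 0], [0.055, 0, 0], [0.055, 0, 0], [0.055, 0, 0], [0.055, 0, 0]], hand=[0, 0, 0, 0, 0, 0])

```text
clock: 9.15
tcp_pos: [563.7, -210.6, 94.3]
orientation: [-0.138, 1.55, 0.117]
ft_force: [1.7, -1.7, -0.1]
opening: 0.005
```

```bash
python3 -c "
from h import *
plan(*pol(164,-100),93)
carousel('scene')"
```

```text
t 9.15 tcp [ 563.7 -210.6   94.3] r,ang 162.5 -79.1 F [ 1.7 -1.7 -0.1]
R
 [[ 0.018 -0.162  0.987]
 [-0.012  0.987  0.162]
 [-1.    -0.015  0.016]] 
shift cm [ 0.03  0.77 -5.87] z-yaw 9.3 q [-0.41  0.61  1.86 -0.01  0.66 -0.56]
scene axis [535.7 -53.8] phase 37.8 res 1.2 n 3
```

>>> move_arm(xyz=[[0.1, 0.08, -0.8], [0.1, 0.08, -1.0], [0.1, 0.08, -1.0], [0.1, 0.08, -1.0], [0.1, 0.08, -1.0], [0.1, 0.08, -1.0], [0.1, 0.08, -0.8]], turn=[[0.04, 0.016, 0.015], [0.055, 0, 0], [0.055, 0, 0], [0.055, 0, 0], [0.055, 0, 0], [0.055, 0, 0], [0.04, 0, 0]], hand=[0, 0, 0, 0, 0, 0, 0])

```text
clock: 9.9
tcp_pos: [502.4, -208.9, 96.5]
orientation: [0.157, 1.549, -0.166]
ft_force: [0.8, -0.9, -0.6]
opening: 0.002
```

```bash
python3 -c "
from h import *
plan(*pol(164,-112),93)
carousel('scene')"
```

```text
t 9.9 tcp [ 502.4 -208.9   96.5] r,ang 160.9 -101.0 F [ 0.8 -0.9 -0.6]
R
 [[ 0.015  0.205  0.979]
 [-0.007  0.979 -0.205]
 [-1.    -0.004  0.016]] 
shift cm [ 0.3  -0.06 -3.14] z-yaw -11.8 q [-0.45  0.55  1.99  0.    0.59 -0.24]
scene axis [536.8 -54.2] phase 15.7 res 1.8 n 6
   blue 151 [295.5 271. ] 13.9
```

```bash
python3 -c "
from h import *
im=bot.read_camera('scene')
cv2.imwrite('pics/n6.png',cv2.resize(im[220:300,240:340,::-1],None,fx=7,fy=7,interpolation=2))
for v in (265,266,267):
  p=onz('scene',290.8,v,138)-np.array([536.8,-54.0]);print(v,p,np.hypot(*p),np.degrees(np.arctan2(p[1],p[0])))"
```

```text
265 [98.21659565 14.51914829] 99.28396309165367 8.409010654789574
266 [100.40986342  12.74593696] 101.21560937475067 7.234382685803004
267 [102.59644691  10.97812974] 103.18212176487009 6.107582347924889
```

View pics/n6.png

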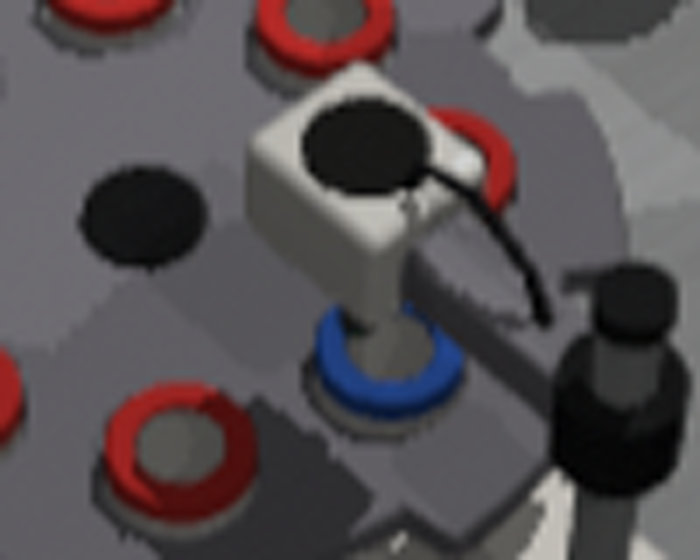

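The blue lid is at crop (390,360) and the probe's lower end is just visible at (355,325). About 10° of turn is left, so I'll push 9° gently and look again.

>>> move_arm(xyz=[[0.2, 0.02, -0.8], [0.1, 0.02, -0.8], [0.1, 0.02, -0.6], [0.1, 0.02, -0.4], [0, 0, -0.1]], turn=[[0.05, 0.016, 0.01], [0.05, 0, 0], [0.04, 0, 0], [0.03, 0, 0], [0, 0, 0]], hand=[0, 0, 0, 0, 0])

```text
clock: 10.5
tcp_pos: [481.0, -202.7, 95.2]
orientation: [0.296, 1.543, -0.288]
ft_force: [1.6, 0.4, 0.2]
opening: 0.0
```

```bash
python3 -c "
from h import *
plan(*pol(164,-112),93)
carousel('scene')"
```

```text
t 10.5 tcp [ 481.  -202.7   95.2] r,ang 160.4 -108.9 F [1.6 0.4 0.2]
R
 [[ 0.008  0.364  0.931]
 [ 0.003  0.931 -0.364]
 [-1.     0.006  0.006]] 
shift cm [ 0.21 -0.37 -0.87] z-yaw -21.3 q [-0.46  0.53  2.03  0.01  0.57 -0.1 ]
scene axis [536.7 -53.9] phase 7.6 res 1.2 n 6
   blue 204 [291.5 274. ] 6.9
```

>>> move_arm(xyz=[[0, 0, -0.35], [0, 0, -0.15], [0, 0, 0], [0, -1.5, 1.0], [0, -3, 0], [-4, -1, 0], [-4, 0, 0]], turn=[[0.02, 0, 0], [0.01, 0, 0], [0, 0, 0], [0, 0, 0], [0, 0, 0], [0, 0, 0], [0, 0, 0]], hand=[0, 0, 0, 0, 0, 0, 0])

```text
clock: 11.25
tcp_pos: [462.3, -258.7, 172.7]
orientation: [0.318, 1.548, -0.306]
ft_force: [1.2, 0.4, -0.5]
opening: 0.005
```

```bash
python3 -c "
from h import *
plan(*pol(164,-112),93)
carousel('scene')
im=bot.read_camera('scene')
a=cv2.resize(im[240:300,260:330,::-1],None,fx=10,fy=10,interpolation=2)
cv2.imwrite('pics/n7.png',a)"
```

```text
t 11.25 tcp [ 462.3 -258.7  172.7] r,ang 219.4 -108.8 F [ 1.2  0.4 -0.5]
R
 [[ 0.002  0.388  0.922]
 [ 0.007  0.922 -0.388]
 [-1.     0.007 -0.001]] 
shift cm [ 8.01  5.43 -1.3 ] z-yaw -22.8 q [-0.57  0.42  1.95  0.01  0.77 -0.18]
scene axis [536.4 -53.6] phase 6.3 res 0.8 n 6
   blue 205 [291. 274.] 6.3
```

View pics/n7.png

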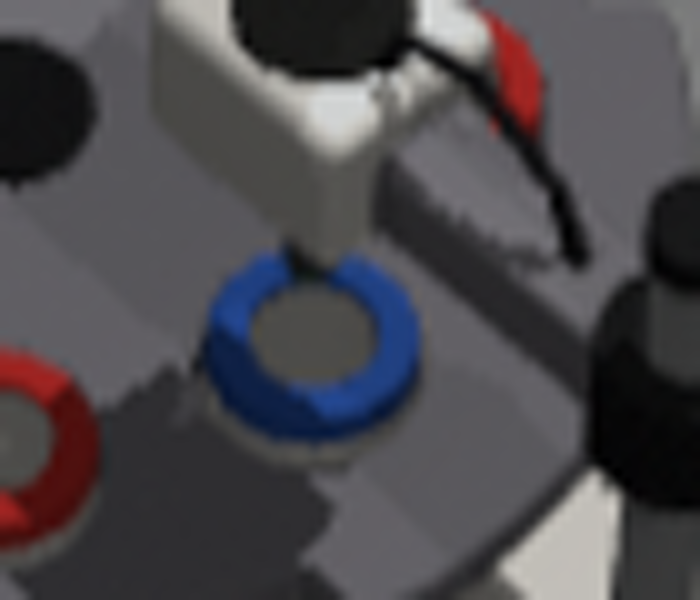

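The blue lid is centred at crop (313,345) and the probe's lower end is at about column 307, just above it. That is about 2 mm of tangential error, within the roughly 7 mm of clearance. Next I'll raise the tool over the head.

>>> move_arm(xyz=[[-4, 0, 0], [-4, 0, 0], [-4, 0, 0], [-2, 0, 0], [0, 0, 0], [0, 0, 0], [0, 0, 0], [0, 0, 0]], turn=[[0.136, 0, 0], [0.136, 0, 0], [0.136, 0, 0], [0.136, 0, 0], [0.136, 0, 0], [0.136, 0, 0], [0.136, 0, 0], [0.136, 0, 0]], hand=[0, 0, 0, 0, 0, 0, 0, 0])

```text
clock: 12.15
tcp_pos: [464.2, -266.9, 323.6]
orientation: [1.181, 1.223, -1.167]
ft_force: [0.7, -0.7, 0.1]
opening: -0.001
```

```bash
python3 -c "
from h import *
plan(629,-41.5,305)"
```

```text
t 12.15 tcp [ 464.2 -266.9  323.6] r,ang 226.6 -107.7 F [ 0.7 -0.7  0.1]
R
 [[ 0.011  0.999  0.045]
 [ 0.001  0.045 -0.999]
 [-1.     0.011 -0.001]] 
shift cm [  2.06  17.47 -21.76] z-yaw -87.4 q [-0.58  0.25  1.78  0.01  1.1   0.94]
```

>>> move_arm(xyz=[[0, 2.5, -3.1], [0, 2.5, -3.1], [0, 2.5, -3.1], [0, 2.5, -3.1], [0, 2.5, -3.1], [0, 2.5, -3.1], [0, 2.4, -3.1], [0, 0, 0]], turn=[[0, 0.01, 0], [0, 0, 0], [0, 0, 0], [0, 0, 0], [0, 0, 0], [0, 0, 0], [0, 0, 0], [0, 0, 0]], hand=[0, 0, 0, 0, 0, 0, 0, 0])

```text
clock: 12.95
tcp_pos: [637.2, -41.7, 325.4]
orientation: [1.195, 1.227, -1.171]
ft_force: [-0.1, 0.1, -0.2]
opening: -0.002
```

```bash
python3 -c "
from h import *
plan(629,-41.5,265)"
```

```text
t 12.95 tcp [637.2 -41.7 325.4] r,ang 104.6 5.1 F [-0.1  0.1 -0.2]
R
 [[ 0.009  0.999  0.036]
 [ 0.011  0.036 -0.999]
 [-1.     0.01  -0.01 ]] 
shift cm [ 6.03 -0.88  0.01] z-yaw -87.9 q [-0.12  0.4   1.55  0.01  1.18  1.41]
```

>>> move_arm(xyz=[[2, -0.8, 0], [2, 0, 0], [1.5, 0, 0], [0.5, 0, 0], [0, 0, 0]], turn=[[0, 0.009, -0.011], [0, 0, 0], [0, 0, 0], [0, 0, 0], [0, 0, 0]], hand=[0, 0, 0, 0, 0])

```text
clock: 13.45
tcp_pos: [630.3, -43.6, 262.1]
orientation: [1.193, 1.244, -1.173]
ft_force: [-0.3, 0.2, -0.2]
opening: -0.003
```

```bash
python3 -c "
from h import *
plan(629,-41.5,234)
im=bot.read_camera('scene')
cv2.imwrite('pics/n8.png',cv2.resize(im[170:300,210:370,::-1],None,fx=4.5,fy=4.5,interpolation=2))"
```

```text
t 13.45 tcp [630.3 -43.6 262.1] r,ang 97.6 4.3 F [-0.3  0.2 -0.2]
R
 [[-0.004  0.999  0.039]
 [ 0.019  0.039 -0.999]
 [-1.    -0.003 -0.019]] 
shift cm [ 2.81 -0.12 -0.16] z-yaw -87.8 q [-0.13  0.45  1.63  0.02  1.07  1.39]
```

View pics/n8.png

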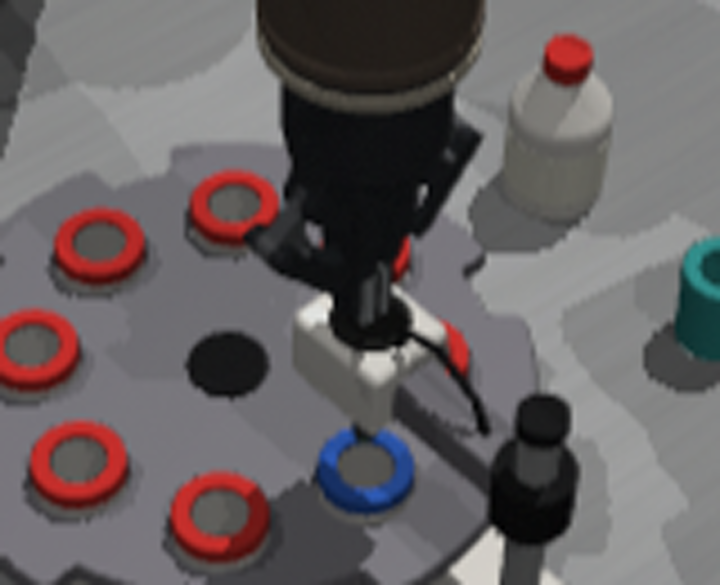

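The fingertips are over the black disc at crop (375,310), clear of the cable. I'll start pushing down.

>>> move_arm(xyz=[[0.5, -0.1, -0.1], [0.6, 0, 0], [0.6, 0, 0], [0.6, 0, 0]], turn=[[0, -0.018, 0.004], [0, 0, 0], [0, 0, 0], [0, 0, 0]], hand=[0, 0, 0, 0])

```text
clock: 13.9
tcp_pos: [630.3, -43.3, 241.8]
orientation: [1.182, 1.222, -1.177]
ft_force: [-2.8, -0.4, 6.2]
opening: 0.001
```

```bash
python3 -c "
from h import *
plan(629,-41.5,192)
carousel('scene')
im=bot.read_camera('scene')
cv2.imwrite('pics/n9.png',cv2.resize(im[235:300,250:330,::-1],None,fx=9,fy=9,interpolation=2))"
```

```text
t 13.9 tcp [630.3 -43.3 241.8] r,ang 97.6 4.5 F [-2.8 -0.4  6.2]
R
 [[ 0.006  0.999  0.039]
 [-0.002  0.039 -0.999]
 [-1.     0.006  0.002]] 
shift cm [ 4.98 -0.15 -0.19] z-yaw -87.8 q [-0.12  0.47  1.66 -0.    1.01  1.42]
scene axis [536.9 -53.9] phase 6.0 res 1.0 n 5
   blue 191 [290.5 274.5] 5.4
```

View pics/n9.png

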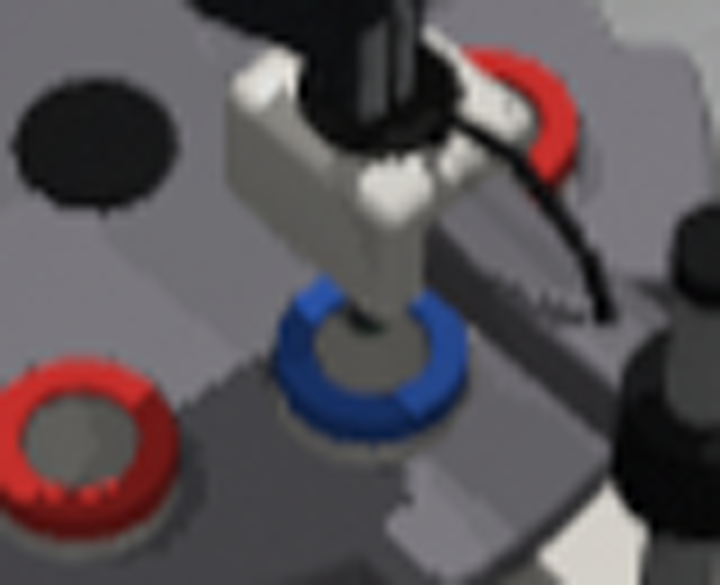

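The probe tip is at crop (366,325), inside the lid's opening, which is centred at (371,350). It is aligned within about 2 mm, so I'll continue down.

>>> move_arm(xyz=[[0.8, 0, 0], [0.8, 0, 0], [0.8, 0, 0], [0.8, 0, 0], [0.8, 0, 0]], turn=[[0, 0, 0], [0, 0, 0], [0, 0, 0], [0, 0, 0], [0, 0, 0]], hand=[0, 0, 0, 0, 0])

```text
clock: 14.5
tcp_pos: [630.9, -43.2, 203.3]
orientation: [1.182, 1.22, -1.175]
ft_force: [-3.6, -1.3, 6.2]
opening: -0.004
```

```bash
python3 -c "
from h import *
plan(630,-43,190)
carousel('scene')"
```

```text
t 14.5 tcp [630.9 -43.2 203.3] r,ang 98.2 4.5 F [-3.6 -1.3  6.2]
R
 [[ 0.008  0.999  0.04 ]
 [-0.002  0.04  -0.999]
 [-1.     0.008  0.003]] 
shift cm [ 1.33 -0.1  -0.03] z-yaw -87.7 q [-0.12  0.51  1.7  -0.    0.93  1.42]
scene axis [536.5 -53.8] phase 6.3 res 0.6 n 4
   blue 93 [289.5 278. ] 0.9
```

Force is steady at 6 N. I'll go gently to the stop, which should show as a clear rise in force.

>>> move_arm(xyz=[[0.5, 0, 0], [0.5, 0, 0], [0.4, 0, 0], [0.4, 0, 0]], turn=[[0, 0, 0], [0, 0, 0], [0, 0, 0], [0, 0, 0]], hand=[0, 0, 0, 0])

```text
clock: 14.95
tcp_pos: [631.3, -43.3, 190.5]
orientation: [1.182, 1.218, -1.173]
ft_force: [-31.9, 3.3, 90.0]
opening: -0.001
```

>>> move_arm(xyz=[[-1, 0, 0], [-3, 0, 0], [-5, 0, 0], [-5, 0, 0], [0, -5, 0], [0, -5, 0], [0, -5, 0], [0, -5, 0], [0, 0, 0]], turn=[[0, 0, 0], [0, 0, 0], [0, 0, 0], [0, 0, 0], [0, 0, 0], [0, 0, 0], [0, 0, 0], [0, 0, 0], [0, 0, 0]], hand=[0, 0, 0, 0, 0, 0, 0, 0, 0])

```text
clock: 15.85
tcp_pos: [428.5, -50.8, 338.1]
orientation: [1.185, 1.208, -1.163]
ft_force: [-0.3, 0.5, -0.4]
opening: -0.0
```

```bash
python3 -c "
from h import *
plan(630,-43,190)
carousel('scene')
im=bot.read_camera('scene')
cv2.imwrite('pics/n10.png',cv2.resize(im[150:350,140:390,::-1],None,fx=3,fy=3,interpolation=2))
for (u,v) in ((0,0),):
  h=(im.max(2)<45).astype(np.uint8)
  n,l,s,c=cv2.connectedComponentsWithStats(h)
  print([(s[i].tolist(),c[i].round(1).tolist()) for i in range(1,n) if s[i,4]>60 and 240<c[i][0]<345 and 220<c[i][1]<300])"
```

```text
t 15.85 tcp [428.5 -50.8 338.1] r,ang 104.5 179.9 F [-0.3  0.5 -0.4]
R
 [[ 0.024  0.999  0.043]
 [-0.005  0.043 -0.999]
 [-1.     0.024  0.006]] 
shift cm [15.28 19.81 -0.  ] z-yaw -87.6 q [-0.19  0.07  1.97 -0.    1.08  1.34]
scene axis [536.6 -53.8] phase 6.3 res 0.9 n 5
   blue 27 [285.  279.5] -4.8
[([252, 244, 17, 14, 194], [260.0, 250.6]), ([283, 253, 34, 31, 219], [294.9, 261.9]), ([319, 258, 17, 12, 131], [329.2, 263.8]), ([295, 275, 40, 34, 398], [318.5, 294.1])]
```

View pics/n10.png

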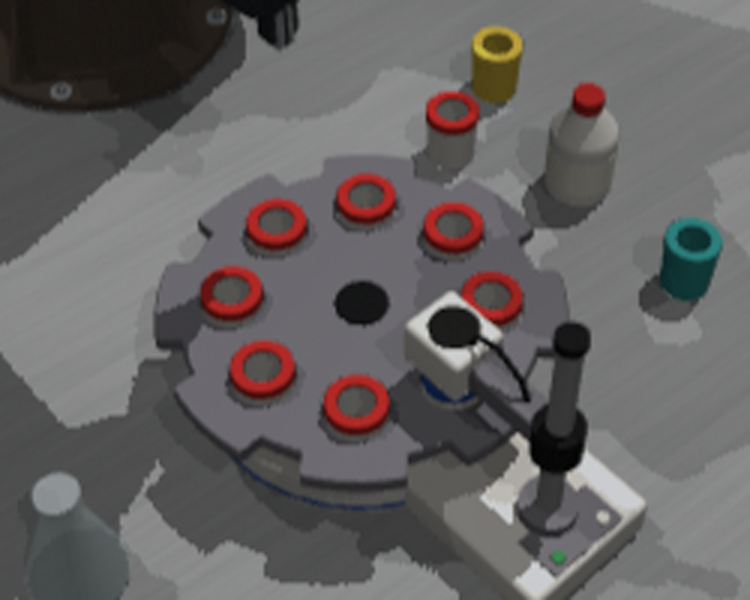

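The head is fully down: its disc is now at crop (453,327), just above the blue lid, whose edge shows at (445,388). The other cups, bottle, flask and spare cup are undisturbed, and the arm is clear.

```bash
python3 -c "
from h import *
print(onz('scene',290.8,258.8,167)); print(bot.hand_in())"
```

```text
[637.61829959 -42.76640215]
the job is handed in; nothing more can be done
None
```

I turned the carousel about 114° by its rim notches, in two pushes, until the blue-lidded cup stood under the probe. I then pushed the head down by its top to the stop and handed the job in at about 16 s, with the arm clear.

**Last checks**
- **Probe and lid:** partway down, the probe tip was about 2 mm or less from the middle of the lid's hole, as far as the picture shows. The push stayed at about 6 N down to roughly 13 mm above the end, where I last read it, so there was no sign of pressing on the lid.
- **Head at the stop:** the fingertips ended about 166 mm above the bench, against the 167 mm expected when the head is fully down. The picture afterwards agrees.
- **Surroundings:** by eye in the last scene picture, the other cups, bottle, flask and spare cup are where they were. The top view was not looked at again, because the arm blocked it.

**Not as planned**
- **First push:** the finger slipped from its notch onto the outer rim and pressed inward with about 32 N. I backed off and finished from the next notch.
- **Reaching the stop:** I went slightly too far, and the wrist force peaked at about 96 N (limit 120 N).
- **Probe angle:** the two cameras differed by about 1.8° (4.7° against 6.5°). The carousel ended at 6.3° in the scene view, within the roughly 3.8° the hole allows.

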